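# Click the storage box lid shut all round

### The arm

A 6-joint arm with a two-finger parallel gripper is mounted at the origin on the work surface. World frame = base frame: x ahead of the robot, y to its left, z up, the work surface at z = 0. Lengths are in m, angles in rad, forces in N, time in s.
With the tool pointing down it reaches from about 0.35 to 0.85 m from the base axis. Payload 8.1 kg.
Tool frame: the origin (TCP) lies midway between the tips of the shut fingers; the grasp point (between the pads) lies 19 mm behind it; z points along the fingers, y is the direction in which the jaws open and shut (so a half turn about z gives the same grasp; the last joint's range is limited). The gripper opens to 93 mm and grips with 3 to 60 N. Pads are 15 mm wide; open, the fingers measure 128 mm over their backs; the gripper's body (75 mm by 188 mm) begins 65 mm behind the grasp point.
Start: joints at [-1.218, 0.13, 1.488, -0, 1.523, -0.085], TCP at [0.254, -0.543, 0.219] pointing down, gripper open.
Joint ranges: [-2.96, 2.96], [-0.89, 2.26], [0.02, 2.5], [-1.34, 4.48], [0, 2.73], [-2.66, 2.66]. Speed limits (rad/s): [2.39, 2.39, 2.79, 3.14, 3.14, 3.14].

### API

Orientations are given as a rotation vector (axis times angle).
In Python, from plant import robot gives the robot as it stands. The module is installed in compiled form; this text tells all that it offers.
- The arm moves only by the shell command python3 -m pendant 'ROWS' [FORCE]. ROWS is JSON, a list of rows, each an object with "translation": the shift along the tool's x, y, z in mm, a list of three; "twist": the turn, a rotation vector about the tool's x, y, z in rad, a list of three; "grip": the opening, from -1 (shut) to 1 (fully open). A call has exactly 10 rows; each row shifts and turns the pose as measured when the row begins, along the tool's axes as they then stand; what a row does not reach is not made up. A row lasts 1/10 s, in which the tool goes at most 50 mm and 8.59 degrees, less where a joint would pass 70% of its speed; a pose out of reach is approached as far as the arm can. A call is refused whole if a number of a shift passes 50 or a number of a turn 0.15, either way. A call with a gripper value outside its range is refused whole. The fingers move at their own pace and stop on an object; FORCE is the grip in N (left out, the last holds). Time passes only in rows, so rows that do not move let the fingers close, or fill a call up. It gives the time, the measured TCP pose, the force and the opening at its end, in the units of the state.
- robot.read_state(): the state, without advancing time (a new reading comes with each control period).
- robot.read_camera(name): name is "scene" or "top" or "wrist"; returns (picture, depth): 420x560x3 uint8, red, green, blue; 420x560 float32, m along the optical axis (not along the pixel's ray), 0 where there is no reading.
- robot.camera_info(name): a dict with "vertical_fov" (degrees; the focal length in pixels is half the picture's height over the tangent of half this angle, whatever the lens; pixels are square), "cx", "cy" (the principal point, pixels), "D" ([k1, k2, p1, p2, k3] as OpenCV has them; the pictures are not rectified), "cam_to_world" (4x4, takes a point from camera to world coordinates). Camera axes: x right, y up, looking along -z (the intrinsics and any distortion apply to the point x, -y, -z); pixel columns grow to the right and rows downward; lengths in m; the calibration is good to about 2 mm. A picture is of the moment at which its call begins: read the wrist's pose just before it. camera_info takes no time and is no camera call; for the wrist camera it gives the pose at the moment of the call.
- robot.close_job(): hands the job in, once; it reports no verdict.
The state is a dict: "t": time; "q": joint angles; "dq": joint speeds; "joint_torque": joint torques, N m; "tool_pos": TCP position; "orientation": TCP orientation; "force": force on the tool from outside, world axes, zero at the start; "wrist_torque": the same for the moment, N m; "opening": finger opening in m.
Only numpy, scipy, OpenCV 4.12 (cv2) and the standard library are available. Lean on these libraries where they do the work, as an engineer would, in place of code of your own. Each camera call takes 0.05 s, during which the arm holds its last target. There are 200 camera calls.

### The job

The lid of the blue storage box lies in place, but its rim is still sprung up. With a fingertip, press the rim down on each of the four sides in turn until every section clicks shut and stays down, then take your hand away. Only press: do not pick up or shove the box, and leave the tape roll, jar and carton where they stand.

Things in the scene. Friction and masses are not known exactly. Their poses are not given: they have to be found in the camera images.
- stock_box: blue plastic storage box, loose, full (about 3 kg), white clip-on lid 180 (own x) x 130 mm (own y), 88 mm high shut. Origin: centre of its underside; own z up. Lid's middle panel (124 x 74 mm, top at 80 mm) and four 28 mm square corners (top at 88 mm) are home; between the corners four rim sections, 28 mm wide, are sprung up: far (+x) and near (-x) 70 mm long, left (+y) and right (-y) 120 mm
- rim_far (a joint): the far rim section (box's own +x side), hinged along its inner edge, 86 mm above the table: 0 = fully sprung up (outer edge 11 mm high), 0.40 rad = clicked shut, level with the lid's corners; starts at 0. Pressed down on its thumb pad it resists with 7 to 11 N at first and less further down; past about 0.25 it snaps shut and stays; let go earlier it springs back
- rim_left (a joint): the left rim section (box's own +y side), hinged along its inner edge, 86 mm above the table: 0 = fully sprung up (outer edge 11 mm high), 0.40 rad = clicked shut, level with the lid's corners; starts at 0. Pressed down on its thumb pad it resists with 7 to 11 N at first and less further down; past about 0.25 it snaps shut and stays; let go earlier it springs back
- rim_near (a joint): the near rim section (box's own -x side), hinged along its inner edge, 86 mm above the table: 0 = fully sprung up (outer edge 11 mm high), 0.40 rad = clicked shut, level with the lid's corners; starts at 0. Pressed down on its thumb pad it resists with 7 to 11 N at first and less further down; past about 0.25 it snaps shut and stays; let go earlier it springs back
- rim_right (a joint): the right rim section (box's own -y side), hinged along its inner edge, 86 mm above the table: 0 = fully sprung up (outer edge 11 mm high), 0.40 rad = clicked shut, level with the lid's corners; starts at 0. Pressed down on its thumb pad it resists with 7 to 11 N at first and less further down; past about 0.25 it snaps shut and stays; let go earlier it springs back
- rim_far_pad (a point): centre of the thumb pad (30 x 14 mm, barely raised) on top of the far rim section: half-way along it, 19 mm outward from its hinge and 9 mm in from its outer edge. It moves with the section: about 96 mm above the table when sprung up, 88 mm when shut.
- rim_left_pad (a point): centre of the thumb pad (30 x 14 mm, barely raised) on top of the left rim section: half-way along it, 19 mm outward from its hinge and 9 mm in from its outer edge. It moves with the section: about 96 mm above the table when sprung up, 88 mm when shut.
- rim_near_pad (a point): centre of the thumb pad (30 x 14 mm, barely raised) on top of the near rim section: half-way along it, 19 mm outward from its hinge and 9 mm in from its outer edge. It moves with the section: about 96 mm above the table when sprung up, 88 mm when shut.
- rim_right_pad (a point): centre of the thumb pad (30 x 14 mm, barely raised) on top of the right rim section: half-way along it, 19 mm outward from its hinge and 9 mm in from its outer edge. It moves with the section: about 96 mm above the table when sprung up, 88 mm when shut.
- tape_roll: roll of parcel tape, lying flat, brown ring 90 mm across, 48 mm high; bystander, loose; origin at the centre of its underside
- glue_jar: white plastic jar, 54 mm across, 75 mm high; bystander, loose; origin at the centre of its underside
- carton: small closed cardboard carton 60 x 90 x 45 mm; bystander, loose; origin at the centre of its underside
Not all that is in view belongs to the job. Of the things that look like the stock_box, take the one that is farthest to the robot's right at the start.

How it is judged:
By the outcome, as a careful person would: the job done as asked, in the order asked, and still so for the second after the job is handed in, with the robot touching nothing.
It also fails if it takes over 48 s, if anything falls off the work surface, if the arm or the gripper's body presses on something with over 40 N, if the wrist force passes 120 N, or if a joint passes its speed limit or range.

## Working session

There is one attempt and no reset: what is moved stays moved. The work goes in short steps, Python scripts to look and compute and a shell command to move; the robot and the scene stay as the last step left them, time stands still between calls to the robot, and variables do not carry over. Pictures are saved under pics/ and viewed, about 8 in all and at most 12, crops included, and the job is handed in when it is done.

```bash
mkdir -p pics
cat > h.py <<'E'
from plant import robot
import numpy as np, cv2
def grab(n):
    inf=robot.camera_info(n); im,d=robot.read_camera(n); return inf,im,d
def K(inf):
    f=210/np.tan(np.radians(inf["vertical_fov"])/2)
    return np.array([[f,0,inf["cx"]],[0,f,inf["cy"]],[0,0,1.]])
def norm(inf,px):
    return cv2.undistortPoints(np.array(px,float).reshape(-1,1,2),K(inf),np.array(inf["D"])).reshape(-1,2)
def ray(inf,px,z):
    n=norm(inf,px); T=np.array(inf["cam_to_world"])
    d=np.c_[n[:,0],-n[:,1],-np.ones(len(n))]@T[:3,:3].T
    o=T[:3,3]; return o+d*((z-o[2])/d[:,2])[:,None]
def cloud(inf,d):
    v,u=np.mgrid[:420,:560]; n=norm(inf,np.c_[u.ravel(),v.ravel()]); z=d.ravel()
    T=np.array(inf["cam_to_world"]); p=np.c_[n[:,0]*z,-n[:,1]*z,-z]@T[:3,:3].T+T[:3,3]
    p[z==0]=np.nan; return p.reshape(420,560,3)
E
python3 - <<'E'
from h import *
for n in("top","scene"):
    inf,im,d=grab(n); cv2.imwrite(f"pics/{n}0.png",im[...,::-1]); np.savez(f"{n}0.npz",im=im,d=d)
    print(n,inf)
print(robot.read_state())
E
```

```text
top {'vertical_fov': 46.94932967314487, 'cx': 277.4136071162926, 'cy': 216.30754156946517, 'D': array([-0.16777662,  0.        ,  0.        ,  0.        ,  0.        ]), 'cam_to_world': array([[ 0.02839198,  0.9855722 , -0.16685724,  0.36276975],
       [-0.99921125,  0.02334666, -0.03212187,  0.02864289],
       [-0.02776286,  0.16763763,  0.98545768,  1.18672625],
       [ 0.        ,  0.        ,  0.        ,  1.        ]])}
scene {'vertical_fov': 43.20454982240198, 'cx': 279.2642775073773, 'cy': 209.731536866353, 'D': array([-0.15924242,  0.        ,  0.        ,  0.        ,  0.        ]), 'cam_to_world': array([[ 0.81157875, -0.40178185,  0.4241595 ,  0.98539517],
       [ 0.58417661,  0.56900457, -0.57876722, -0.55949599],
       [-0.00881053,  0.71749923,  0.69650357,  0.82514207],
       [ 0.        ,  0.        ,  0.        ,  1.        ]])}
{'t': 0.1, 'q': array([-1.21840043e+00,  1.31086068e-01,  1.48915573e+00, -4.26842473e-05,
        1.52300187e+00, -8.54007345e-02]), 'dq': array([ 1.18189653e-03, -1.69081862e-03, -2.81274104e-03, -4.82818319e-05,
        1.46449501e-03,  9.65952859e-04]), 'joint_torque': array([ 1.29286753e-03, -5.61341858e+01, -4.93095410e+01,  7.70382187e-02,
        2.90299795e-02, -4.97448252e-05]), 'tool_pos': array([ 0.2541956 , -0.5429302 ,  0.21770014]), 'orientation': array([-3.06503322e+00, -6.81859610e-01,  4.11347459e-04]), 'force': array([-1.22785477,  0.70476843, -0.20088013]), 'wrist_torque': array([ 0.01201237, -0.0510515 , -0.06383545]), 'opening': 0.09277243891080586}
```

View pics/top0.png

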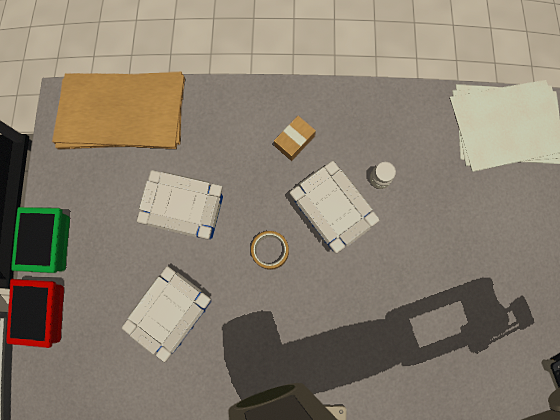

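View pics/scene0.png

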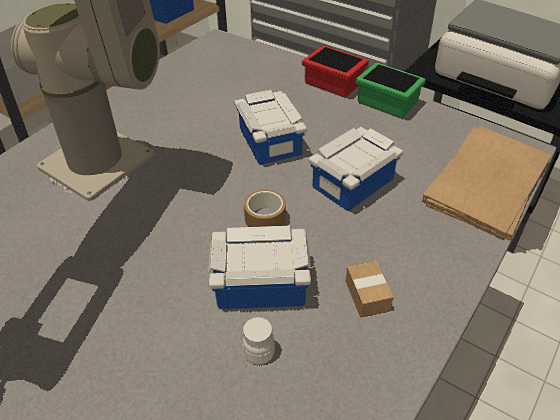

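The lids sit at top-picture pixels (180,205), (167,315) and (335,205). In the top view the robot's right (-y) is picture right, so the target is the one at (335,205). I'll confirm it in a crop and measure it.

Run:
```python
from h import *
im=np.load("top0.npz")["im"]; d=np.load("top0.npz")["d"]
cv2.imwrite("pics/crop1.png",cv2.resize(im[145:265,265:405],None,fx=5,fy=5,interpolation=cv2.INTER_CUBIC)[...,::-1])
for n,c in(("top",[(180,205),(167,315),(335,205)]),("scene",[(262,258)])):
    Z=np.load(n+"0.npz"); inf=robot.camera_info(n); P=cloud(inf,Z["d"])
    m=((P[...,2]>.074)&(P[...,2]<.11)).astype(np.uint8)
    k,lab=cv2.connectedComponents(m)
    for u,v in c:
        l=lab[v,u]; p=P[lab==l]
        print(n,(u,v),l,len(p),cv2.minAreaRect((p[:,:2]*1000).astype(np.float32)),np.percentile(p[:,2],[5,50,95]),P[v,u])
# white mask on lid plane
Z=np.load("top0.npz");inf=robot.camera_info("top")
hsv=cv2.cvtColor(Z["im"],cv2.COLOR_RGB2HSV); m=((hsv[...,2]>150)&(hsv[...,1]<60)).astype(np.uint8)
k,lab=cv2.connectedComponents(m); ys,xs=np.where(lab==lab[205,335])
h=cv2.convexHull(np.c_[xs,ys].astype(np.int32)).reshape(-1,2)
q=ray(inf,h,.088); print(len(xs),cv2.minAreaRect((q[:,:2]*1000).astype(np.float32)))
```

```text
top (180, 205) 3 4185 ((574.1909790039062, 297.1322021484375), (183.84693908691406, 136.23114013671875), 78.253173828125) [0.0776745  0.08845022 0.09869808] [0.57129665 0.2949615  0.08260579]
top (167, 315) 7 4503 ((317.59185791015625, 314.26324462890625), (134.94215393066406, 185.93084716796875), 55.69052505493164) [0.07757749 0.08836197 0.09862895] [0.31469159 0.31051505 0.08429136]
top (335, 205) 1 4365 ((577.2743530273438, -66.76177978515625), (185.6028289794922, 135.1421356201172), 37.84480285644531) [0.07736512 0.08797766 0.09843847] [ 0.58057161 -0.06893495  0.07734359]
scene (262, 258) 13 5682 ((576.867919921875, -67.03102111816406), (184.71055603027344, 135.8955841064453), 37.999786376953125) [0.07981089 0.09021124 0.09983478] [ 0.58100996 -0.06342887  0.08120589]
4011 ((576.5989990234375, -67.6825942993164), (180.87786865234375, 130.07049560546875), 38.17090606689453)
```

View pics/crop1.png

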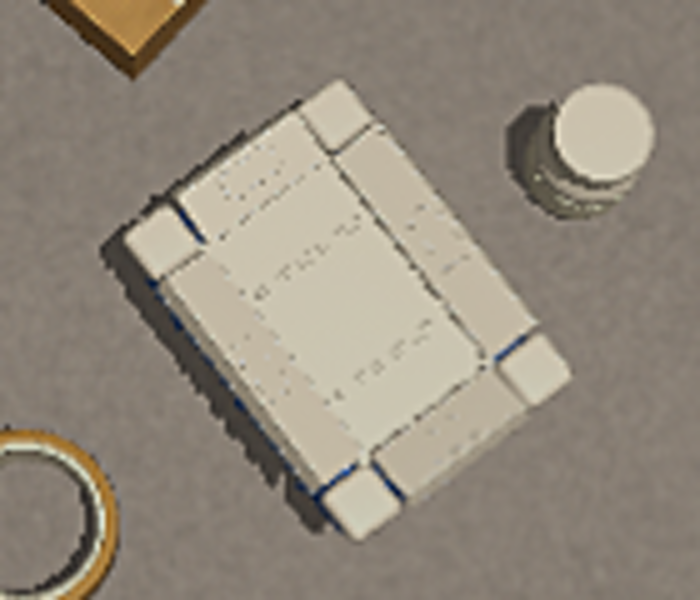

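The crop confirms one complete white-lid box, with the tape roll at its lower left and the jar at its upper right. Centre is about (0.577, -0.067), long axis at 38°, and three measurements agree to about 1 mm. Pads: far (0.641,-0.017), left (0.542,-0.023), near (0.513,-0.117), right (0.611,-0.111). Now I'll shut the fingers and approach high.

```bash
cat > go.py <<'E'
from h import *
from scipy.spatial.transform import Rotation as R
import sys
c=np.array([.5768,-.0672]);a=np.radians(38.05);u=np.array([np.cos(a),np.sin(a)]);v=np.array([-u[1],u[0]])
T={"far":c+.081*u,"left":c+.056*v,"near":c-.081*u,"right":c-.056*v}
s=robot.read_state();M=R.from_rotvec(s["orientation"]).as_matrix();p=s["tool_pos"]
print("t",s["t"],"pos",p.round(4),"F",s["force"].round(1),"yaw_x deg",np.degrees(np.arctan2(M[1,0],M[0,0])).round(2),"tilt",M[:,2].round(3),"q6",s["q"][5].round(3),"op",s["opening"].round(4))
n=sys.argv[1]; z=float(sys.argv[2])
w=a if n in("far","near") else a-np.pi/2
Rt=np.array([[np.cos(w),np.sin(w),0],[np.sin(w),-np.cos(w),0],[0,0,-1]])
print("tool shift mm",(M.T@(np.r_[T[n],z]-p)*1000).round(1),"twist",R.from_matrix(M.T@Rt).as_rotvec().round(3),"shift after turn",(Rt.T@(np.r_[T[n],z]-p)*1000).round(1))
E
python3 -m pendant '[{"translation":[43,-23,0],"twist":[0,0,0],"grip":-1},{"translation":[43,-23,0],"twist":[0,0,0],"grip":-1},{"translation":[43,-23,0],"twist":[0,0,0],"grip":-1},{"translation":[43,-23,0],"twist":[0,0,0],"grip":-1},{"translation":[43,-23,0],"twist":[0,0,0],"grip":-1},{"translation":[43,-23,0],"twist":[0,0,0],"grip":-1},{"translation":[43,-23,0],"twist":[0,0,0],"grip":-1},{"translation":[43,-23,0],"twist":[0,0,0],"grip":-1},{"translation":[43,-23,0],"twist":[0,0,0],"grip":-1},{"translation":[43,-23,0],"twist":[0,0,0],"grip":-1}]' 10; python3 go.py far 0.13
```

```text
t: 1.1
tool_pos: [0.5489, -0.145, 0.2128]
orientation: [-3.064, -0.663, 0.007]
force: [0.0, -0.8, -0.1]
opening: 0.0177Traceback (most recent call last):
  File "go.py", line 7, in <module>
    print("t",s["t"],"pos",p.round(4),"F",s["force"].round(1),"yaw_x deg",np.degrees(np.arctan2(M[1,0],M[0,0])).round(2),"tilt",M[:,2].round(3),"q6",s["q"][5].round(3),"op",s["opening"].round(4))
                                                                                                                                                                             ^^^^^^^^^^^^^^^^^^
AttributeError: 'float' object has no attribute 'round'
```

```bash
sed -i 's/s\["opening"\].round(4)/round(s["opening"],4)/' go.py; python3 go.py far 0.125
```

```text
t 1.1 pos [ 0.5489 -0.145   0.2128] F [ 0.  -0.8 -0.1] yaw_x deg 24.41 tilt [-0.006  0.006 -1.   ] q6 0.794 op 0.0177
tool shift mm [136.6 -77.7  88. ] twist [-0.008  0.002 -0.238] shift after turn [150.9 -44.   87.8]
```

```bash
python3 -m pendant '[{"translation":[0,0,0],"twist":[-0.004,0,-0.12],"grip":-1},{"translation":[0,0,0],"twist":[-0.004,0,-0.12],"grip":-1},{"translation":[38,-11,0],"twist":[0,0,0],"grip":-1},{"translation":[38,-11,0],"twist":[0,0,0],"grip":-1},{"translation":[38,-11,0],"twist":[0,0,0],"grip":-1},{"translation":[38,-11,0],"twist":[0,0,0],"grip":-1},{"translation":[0,0,30],"twist":[0,0,0],"grip":-1},{"translation":[0,0,30],"twist":[0,0,0],"grip":-1},{"translation":[0,0,20],"twist":[0,0,0],"grip":-1},{"translation":[0,0,0],"twist":[0,0,0],"grip":-1}]'; python3 go.py far 0.105
python3 - <<'E'
from h import *
inf,im,d=grab("wrist"); cv2.imwrite("pics/wrist1.png",im[...,::-1])
E
```

```text
t: 2.1
tool_pos: [0.6436, 0.0001, 0.1249]
orientation: [-2.955, -1.056, 0.01]
force: [0.0, -1.0, -0.3]
opening: 0.0003
t 2.1 pos [6.436e-01 1.000e-04 1.249e-01] F [ 0.  -1.  -0.3] yaw_x deg 39.31 tilt [-0.007  0.001 -1.   ] q6 0.805 op 0.0003
tool shift mm [-13.2  11.7  19.9] twist [-0.005  0.005  0.022] shift after turn [-13.1  11.8  19.9]
```

View pics/wrist1.png

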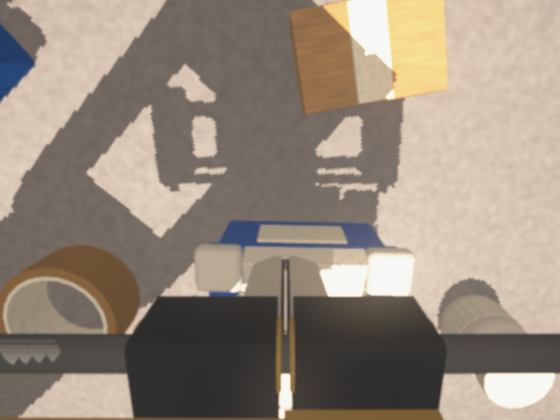

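The wrist view shows the fingers (285,270) over the far rim, between its two corners at (218,268) and (390,272). The offset matches the computed one. I'll trim it and settle just above the pad.

```bash
python3 -m pendant '[{"translation":[-7,6,0],"twist":[-0.005,0.005,0.022],"grip":-1},{"translation":[-6,6,0],"twist":[0,0,0],"grip":-1},{"translation":[0,0,0],"twist":[0,0,0],"grip":-1},{"translation":[0,0,5],"twist":[0,0,0],"grip":-1},{"translation":[0,0,5],"twist":[0,0,0],"grip":-1},{"translation":[0,0,5],"twist":[0,0,0],"grip":-1},{"translation":[0,0,3],"twist":[0,0,0],"grip":-1},{"translation":[0,0,0],"twist":[0,0,0],"grip":-1},{"translation":[0,0,0],"twist":[0,0,0],"grip":-1},{"translation":[0,0,0],"twist":[0,0,0],"grip":-1}]'; python3 go.py far 0.088
```

```text
t: 3.15
tool_pos: [0.6444, -0.0205, 0.1132]
orientation: [2.968, 1.017, 0.015]
force: [-0.3, -0.1, 0.7]
opening: 0.0002
t 3.15 pos [ 0.6444 -0.0205  0.1132] F [-0.3 -0.1  0.7] yaw_x deg 37.84 tilt [ 0.01  -0.001 -1.   ] q6 0.799 op 0.0002
tool shift mm [-1.3 -5.  25.2] twist [ 0.007 -0.007 -0.004] shift after turn [-1.1 -4.9 25.2]
```

```bash
python3 -m pendant '[{"translation":[-1,-4,4],"twist":[0.007,-0.007,0],"grip":-1},{"translation":[0,0,4],"twist":[0,0,0],"grip":-1},{"translation":[0,0,4],"twist":[0,0,0],"grip":-1},{"translation":[0,0,4],"twist":[0,0,0],"grip":-1},{"translation":[0,0,4],"twist":[0,0,0],"grip":-1},{"translation":[0,0,4],"twist":[0,0,0],"grip":-1},{"translation":[0,0,3],"twist":[0,0,0],"grip":-1},{"translation":[0,0,3],"twist":[0,0,0],"grip":-1},{"translation":[0,0,2],"twist":[0,0,0],"grip":-1},{"translation":[0,0,2],"twist":[0,0,0],"grip":-1}]'; python3 go.py far 0.088
```

```text
t: 4.15
tool_pos: [0.6435, -0.0163, 0.0887]
orientation: [2.971, 1.02, 0.009]
force: [-7.8, 2.2, 14.3]
opening: 0.0006
t 4.15 pos [ 0.6435 -0.0163  0.0887] F [-7.8  2.2 14.3] yaw_x deg 37.92 tilt [ 0.006  0.001 -1.   ] q6 0.802 op 0.0006
tool shift mm [-2.9 -1.   0.7] twist [ 0.002 -0.005 -0.002] shift after turn [-2.9 -1.   0.7]
```

```bash
sed -i 's/else a-np.pi/else a+np.pi/' go.py; python3 -m pendant '[{"translation":[0,0,2],"twist":[0,0,0],"grip":-1},{"translation":[0,0,2],"twist":[0,0,0],"grip":-1},{"translation":[0,0,-10],"twist":[0,0,0],"grip":-1},{"translation":[0,0,-20],"twist":[0,0,0],"grip":-1},{"translation":[0,0,-10],"twist":[0,0,-0.14],"grip":-1},{"translation":[0,0,0],"twist":[0,0,-0.14],"grip":-1},{"translation":[0,0,0],"twist":[0,0,-0.14],"grip":-1},{"translation":[0,0,0],"twist":[0,0,-0.14],"grip":-1},{"translation":[0,0,0],"twist":[0,0,-0.14],"grip":-1},{"translation":[0,0,0],"twist":[0,0,-0.14],"grip":-1}]'; python3 go.py left 0.115;  python3 - <<'E'
from h import *
inf,im,d=grab("scene"); cv2.imwrite("pics/s1.png",cv2.resize(im[200:330,190:330],None,fx=4,fy=4)[...,::-1])
E
```

```text
t: 5.15
tool_pos: [0.6424, -0.018, 0.13]
orientation: [2.263, 2.174, 0.004]
force: [0.8, -0.3, 0.0]
opening: 0.0003
t 5.15 pos [ 0.6424 -0.018   0.13  ] F [ 0.8 -0.3  0. ] yaw_x deg 87.7 tilt [ 0.004 -0.001 -1.   ] q6 -0.067 op 0.0003
tool shift mm [ -9.1 -99.9  14.6] twist [ 0.004  0.002 -0.704] shift after turn [ 57.7 -82.   15. ]
```

View pics/s1.png

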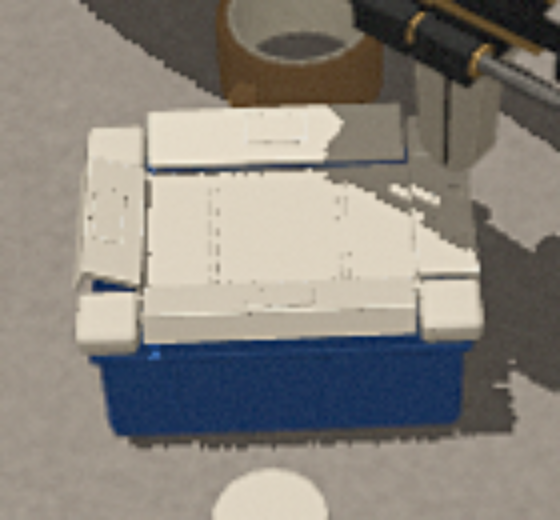

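The far rim (right edge of the crop, around (450,200)) now looks level with its corners, and the other three are still up. Next is the left rim.

```bash
python3 -m pendant '[{"translation":[0,0,0],"twist":[0,0,-0.14],"grip":-1},{"translation":[0,0,0],"twist":[0,0,-0.14],"grip":-1},{"translation":[0,0,0],"twist":[0,0,-0.14],"grip":-1},{"translation":[0,0,0],"twist":[0,0,-0.14],"grip":-1},{"translation":[0,0,0],"twist":[0,0,-0.1],"grip":-1},{"translation":[15,-22,0],"twist":[0,0,0],"grip":-1},{"translation":[15,-22,0],"twist":[0,0,0],"grip":-1},{"translation":[15,-22,0],"twist":[0,0,0],"grip":-1},{"translation":[13,-16,0],"twist":[0,0,0],"grip":-1},{"translation":[0,0,0],"twist":[0,0,0],"grip":-1}]'; python3 go.py left 0.110
```

```text
t: 6.2
tool_pos: [0.5373, -0.0212, 0.1265]
orientation: [1.438, 2.793, -0.004]
force: [0.3, -1.1, -0.1]
opening: 0.0004
t 6.2 pos [ 0.5373 -0.0212  0.1265] F [ 0.3 -1.1 -0.1] yaw_x deg 125.5 tilt [-0.001 -0.002 -1.   ] q6 -0.752 op 0.0004
tool shift mm [-4.5  3.  16.5] twist [-0.002  0.001 -0.045] shift after turn [-4.6  2.7 16.5]
```

```bash
python3 -m pendant '[{"translation":[-4,3,0],"twist":[0,0,-0.045],"grip":-1},{"translation":[0,0,4],"twist":[0,0,0],"grip":-1},{"translation":[0,0,5],"twist":[0,0,0],"grip":-1},{"translation":[0,0,5],"twist":[0,0,0],"grip":-1},{"translation":[0,0,5],"twist":[0,0,0],"grip":-1},{"translation":[0,0,4],"twist":[0,0,0],"grip":-1},{"translation":[0,0,4],"twist":[0,0,0],"grip":-1},{"translation":[0,0,4],"twist":[0,0,0],"grip":-1},{"translation":[0,0,4],"twist":[0,0,0],"grip":-1},{"translation":[0,0,4],"twist":[0,0,0],"grip":-1}]'; python3 go.py left 0.088
```

```text
t: 7.2
tool_pos: [0.5446, -0.0222, 0.0882]
orientation: [1.388, 2.817, -0.001]
force: [-24.7, 3.1, 53.2]
opening: 0.0004
t 7.2 pos [ 0.5446 -0.0222  0.0882] F [-24.7   3.1  53.2] yaw_x deg 127.53 tilt [ 0.    -0.001 -1.   ] q6 -0.789 op 0.0004
tool shift mm [ 0.7 -2.4  0.2] twist [-0.     0.001 -0.009] shift after turn [ 0.7 -2.4  0.2]
```

That one is shut, but I pressed firmer than needed. I'll lift and turn for the near rim, and go gentler there.

```bash
python3 -m pendant '[{"translation":[0,0,-5],"twist":[0,0,0],"grip":-1},{"translation":[0,0,-15],"twist":[0,0,0],"grip":-1},{"translation":[0,0,-20],"twist":[0,0,0],"grip":-1},{"translation":[0,0,-5],"twist":[0,0,0.14],"grip":-1},{"translation":[0,0,0],"twist":[0,0,0.14],"grip":-1},{"translation":[0,0,0],"twist":[0,0,0.14],"grip":-1},{"translation":[0,0,0],"twist":[0,0,0.14],"grip":-1},{"translation":[0,0,0],"twist":[0,0,0.14],"grip":-1},{"translation":[0,0,0],"twist":[0,0,0.14],"grip":-1},{"translation":[0,0,0],"twist":[0,0,0.14],"grip":-1}]'; python3 go.py near 0.13;  python3 - <<'E'
from h import *
inf,im,d=grab("top"); P=cloud(inf,d); np.save("P1.npy",P)
m=((P[...,2]>.074)&(P[...,2]<.11)).astype(np.uint8); k,lab=cv2.connectedComponents(m)
hsv=cv2.cvtColor(im,cv2.COLOR_RGB2HSV); m=((hsv[...,2]>150)&(hsv[...,1]<60)).astype(np.uint8)
cv2.imwrite("pics/t1.png",cv2.resize(im[145:265,265:405],None,fx=4,fy=4)[...,::-1])
E
```

```text
t: 8.2
tool_pos: [0.5468, -0.0231, 0.1412]
orientation: [2.58, 1.782, 0.006]
force: [-0.4, -0.4, -0.2]
opening: 0.0003
t 8.2 pos [ 0.5468 -0.0231  0.1412] F [-0.4 -0.4 -0.2] yaw_x deg 69.25 tilt [ 0.006 -0.003 -1.   ] q6 0.228 op 0.0003
tool shift mm [-99.9   1.7  11.2] twist [ 0.007 -0.001  0.545] shift after turn [-84.5  53.3  11.2]
```

View pics/t1.png

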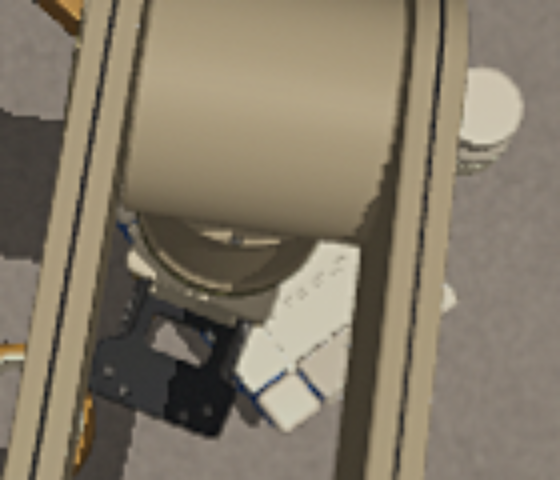

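The arm hides most of the lid, but the near corner is at the same pixel as before (337,245), so the box has not moved. Next is the near rim.

```bash
python3 -m pendant '[{"translation":[0,0,0],"twist":[0,0,0.14],"grip":-1},{"translation":[0,0,0],"twist":[0,0,0.14],"grip":-1},{"translation":[0,0,0],"twist":[0,0,0.14],"grip":-1},{"translation":[0,0,0],"twist":[0,0,0.1],"grip":-1},{"translation":[-22,14,2],"twist":[0,0,0],"grip":-1},{"translation":[-22,14,3],"twist":[0,0,0],"grip":-1},{"translation":[-22,14,3],"twist":[0,0,0],"grip":-1},{"translation":[-16,11,3],"twist":[0,0,0],"grip":-1},{"translation":[0,0,0],"twist":[0,0,0],"grip":-1},{"translation":[0,0,0],"twist":[0,0,0],"grip":-1}]'; python3 go.py near 0.1
```

```text
t: 9.25
tool_pos: [0.5171, -0.1188, 0.1342]
orientation: [2.948, 1.064, 0.014]
force: [0.6, -0.5, 0.0]
opening: 0.0007
t 9.25 pos [ 0.5171 -0.1188  0.1342] F [ 0.6 -0.5  0. ] yaw_x deg 39.69 tilt [ 0.011 -0.004 -1.   ] q6 0.556 op 0.0007
tool shift mm [-2.3 -4.3 34.1] twist [ 0.01  -0.006  0.029] shift after turn [-2.2 -3.8 34.2]
```

```bash
python3 -m pendant '[{"translation":[-2,-4,4],"twist":[0.01,-0.006,0.029],"grip":-1},{"translation":[0,0,6],"twist":[0,0,0],"grip":-1},{"translation":[0,0,6],"twist":[0,0,0],"grip":-1},{"translation":[0,0,6],"twist":[0,0,0],"grip":-1},{"translation":[0,0,6],"twist":[0,0,0],"grip":-1},{"translation":[0,0,5],"twist":[0,0,0],"grip":-1},{"translation":[0,0,4],"twist":[0,0,0],"grip":-1},{"translation":[0,0,3],"twist":[0,0,0],"grip":-1},{"translation":[0,0,3],"twist":[0,0,0],"grip":-1},{"translation":[0,0,3],"twist":[0,0,0],"grip":-1}]'; python3 go.py near 0.088
```

```text
t: 10.25
tool_pos: [0.5138, -0.1146, 0.0882]
orientation: [2.968, 1.029, -0.002]
force: [-22.6, 5.4, 47.6]
opening: 0.0007
t 10.25 pos [ 0.5138 -0.1146  0.0882] F [-22.6   5.4  47.6] yaw_x deg 38.26 tilt [-0.001 -0.001 -1.   ] q6 0.587 op 0.0007
tool shift mm [-2.2  1.5  0.2] twist [-0.     0.001  0.004] shift after turn [-2.2  1.6  0.2]
```

```bash
python3 -m pendant '[{"translation":[0,0,-5],"twist":[0,0,0],"grip":-1},{"translation":[0,0,-15],"twist":[0,0,0],"grip":-1},{"translation":[0,0,-20],"twist":[0,0,0],"grip":-1},{"translation":[0,0,-5],"twist":[0,0,-0.14],"grip":-1},{"translation":[0,0,0],"twist":[0,0,-0.14],"grip":-1},{"translation":[0,0,0],"twist":[0,0,-0.14],"grip":-1},{"translation":[0,0,0],"twist":[0,0,-0.14],"grip":-1},{"translation":[0,0,0],"twist":[0,0,-0.14],"grip":-1},{"translation":[0,0,0],"twist":[0,0,-0.14],"grip":-1},{"translation":[0,0,0],"twist":[0,0,-0.14],"grip":-1}]'; python3 go.py right 0.13
```

```text
t: 11.25
tool_pos: [0.5164, -0.1144, 0.1416]
orientation: [2.089, 2.34, 0.004]
force: [-0.1, 0.0, 0.9]
opening: 0.0006
t 11.25 pos [ 0.5164 -0.1144  0.1416] F [-0.1  0.   0.9] yaw_x deg 96.48 tilt [ 0.005 -0.001 -1.   ] q6 -0.429 op 0.0006
tool shift mm [-7.6 94.6 12.1] twist [ 0.005  0.003 -0.551] shift after turn [-56.1  76.6  11.6]
```

```bash
python3 -m pendant '[{"translation":[0,0,0],"twist":[0,0,-0.14],"grip":-1},{"translation":[0,0,0],"twist":[0,0,-0.14],"grip":-1},{"translation":[0,0,0],"twist":[0,0,-0.14],"grip":-1},{"translation":[0,0,0],"twist":[0,0,-0.1],"grip":-1},{"translation":[-15,20,2],"twist":[0,0,0],"grip":-1},{"translation":[-15,20,3],"twist":[0,0,0],"grip":-1},{"translation":[-15,20,3],"twist":[0,0,0],"grip":-1},{"translation":[-11,16,3],"twist":[0,0,0],"grip":-1},{"translation":[0,0,0],"twist":[0,0,0],"grip":-1},{"translation":[0,0,0],"twist":[0,0,0],"grip":-1}]'; python3 go.py right 0.1
```

```text
t: 12.25
tool_pos: [0.6152, -0.1116, 0.1361]
orientation: [1.376, 2.814, 0.005]
force: [-0.1, 0.8, 0.1]
opening: 0.0004
t 12.25 pos [ 0.6152 -0.1116  0.1361] F [-0.1  0.8  0.1] yaw_x deg 127.9 tilt [ 0.01  -0.001 -1.   ] q6 -0.924 op 0.0004
tool shift mm [ 2.9 -3.1 36.1] twist [ 0.007  0.007 -0.003] shift after turn [ 2.7 -2.9 36.1]
```

```bash
python3 -m pendant '[{"translation":[3,-3,4],"twist":[0.007,0.007,0],"grip":-1},{"translation":[0,0,6],"twist":[0,0,0],"grip":-1},{"translation":[0,0,6],"twist":[0,0,0],"grip":-1},{"translation":[0,0,6],"twist":[0,0,0],"grip":-1},{"translation":[0,0,6],"twist":[0,0,0],"grip":-1},{"translation":[0,0,6],"twist":[0,0,0],"grip":-1},{"translation":[0,0,5],"twist":[0,0,0],"grip":-1},{"translation":[0,0,3],"twist":[0,0,0],"grip":-1},{"translation":[0,0,2],"twist":[0,0,0],"grip":-1},{"translation":[0,0,2],"twist":[0,0,0],"grip":-1}]'; python3 go.py right 0.088
```

```text
t: 13.25
tool_pos: [0.6095, -0.1129, 0.0887]
orientation: [1.38, 2.819, -0.002]
force: [-1.0, -0.7, 14.3]
opening: 0.0006
t 13.25 pos [ 0.6095 -0.1129  0.0887] F [-1.  -0.7 14.3] yaw_x deg 127.83 tilt [ 0.002 -0.002 -1.   ] q6 -0.925 op 0.0006
tool shift mm [0.2 2.4 0.7] twist [ 0.     0.003 -0.004] shift after turn [0.2 2.4 0.7]
```

```bash
python3 -m pendant '[{"translation":[0,0,2],"twist":[0,0,0],"grip":-1},{"translation":[0,0,2],"twist":[0,0,0],"grip":-1},{"translation":[0,0,-10],"twist":[0,0,0],"grip":-1},{"translation":[0,0,-30],"twist":[0,0,0],"grip":-1},{"translation":[0,0,-40],"twist":[0,0,0],"grip":-1},{"translation":[0,0,-30],"twist":[0,0,0],"grip":-1},{"translation":[-24,-24,-10],"twist":[0,0,0],"grip":-1},{"translation":[-24,-24,0],"twist":[0,0,0],"grip":-1},{"translation":[-24,-24,0],"twist":[0,0,0],"grip":-1},{"translation":[-24,-24,0],"twist":[0,0,0],"grip":-1}]'
python3 -m pendant '[{"translation":[-24,-30,0],"twist":[0,0,0],"grip":-1},{"translation":[-24,-30,0],"twist":[0,0,0],"grip":-1},{"translation":[-24,-30,0],"twist":[0,0,0],"grip":-1},{"translation":[-24,-30,0],"twist":[0,0,0],"grip":-1},{"translation":[-24,-30,0],"twist":[0,0,0],"grip":-1},{"translation":[-24,-30,0],"twist":[0,0,0],"grip":-1},{"translation":[-24,-30,0],"twist":[0,0,0],"grip":-1},{"translation":[0,0,0],"twist":[0,0,0],"grip":-1},{"translation":[0,0,0],"twist":[0,0,0],"grip":-1},{"translation":[0,0,0],"twist":[0,0,0],"grip":-1}]'
python3 - <<'E'
from h import *
a=np.radians(38.05);c=np.array([.5768,-.0672]);A=np.array([[np.cos(a),np.sin(a)],[-np.sin(a),np.cos(a)]])
def rep(n,im,d):
    P=cloud(robot.camera_info(n),d); q=(P[...,:2]-c)@A.T*1000; z=P[...,2]*1000
    o=[]
    for (x,y) in((81,0),(0,56),(-81,0),(0,-56),(76,51),(-76,51),(-76,-51),(76,-51)):
        m=(abs(q[...,0]-x)<7)&(abs(q[...,1]-y)<7)&(z>60)&(z<120); o.append((np.median(z[m]).round(1) if m.any() else None))
    print(n,"pads far left near right",o[:4],"corners",o[4:])
for n in("top","scene"):
    Z=np.load(n+"0.npz"); rep(n,Z["im"],Z["d"])
    inf,im,d=grab(n); rep(n,im,d); cv2.imwrite(f"pics/{n}_end.png",im[...,::-1])
    cv2.imwrite(f"pics/{n}_cmp.png",np.hstack([cv2.resize(im[130:340,180:390] if n=="scene" else im[100:310,220:430],(400,400))[...,::-1] ,cv2.resize(Z["im"][130:340,180:390] if n=="scene" else Z["im"][100:310,220:430],(400,400))[...,::-1]]))
    P=cloud(inf,d); m=((P[...,2]>.074)&(P[...,2]<.11)).astype(np.uint8)
    k,lab=cv2.connectedComponents(m); u,v=(335,205) if n=="top" else (262,258)
    p=P[lab==lab[v,u]]; print(len(p),cv2.minAreaRect((p[:,:2]*1000).astype(np.float32)))
E
```

```text
t: 14.25
tool_pos: [0.5931, -0.2449, 0.2148]
orientation: [1.367, 2.826, 0.001]
force: [1.0, -0.3, -0.1]
opening: 0.0006
t: 15.25
tool_pos: [0.5278, -0.5197, 0.2124]
orientation: [1.372, 2.826, 0.006]
force: [0.3, 0.8, -0.6]
opening: 0.0004
top pads far left near right [np.float64(97.0), np.float64(96.5), np.float64(96.1), np.float64(96.2)] corners [np.float64(88.5), np.float64(88.6), np.float64(89.2), np.float64(87.9)]
top pads far left near right [np.float64(88.8), np.float64(88.5), np.float64(89.0), np.float64(88.9)] corners [np.float64(88.1), np.float64(87.6), np.float64(88.6), np.float64(88.7)]
4248 ((577.2837524414062, -66.80809020996094), (180.83460998535156, 131.37265014648438), 38.10810470581055)
scene pads far left near right [np.float64(98.8), np.float64(98.3), np.float64(99.0), np.float64(95.0)] corners [np.float64(89.9), np.float64(90.4), np.float64(90.1), np.float64(89.5)]
scene pads far left near right [np.float64(90.8), np.float64(91.1), np.float64(90.6), np.float64(88.3)] corners [np.float64(90.3), np.float64(89.9), np.float64(89.4), np.float64(89.8)]
5662 ((576.4705810546875, -66.31884765625), (180.6578369140625, 134.5666961669922), 38.31338882446289)
```

View pics/scene_cmp.png

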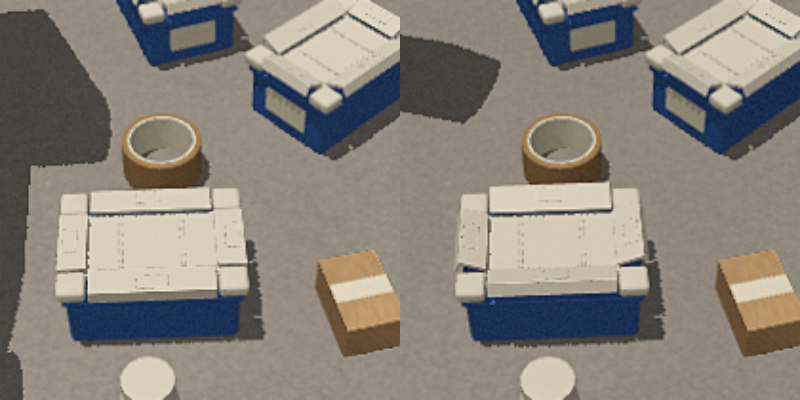

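View pics/top_cmp.png

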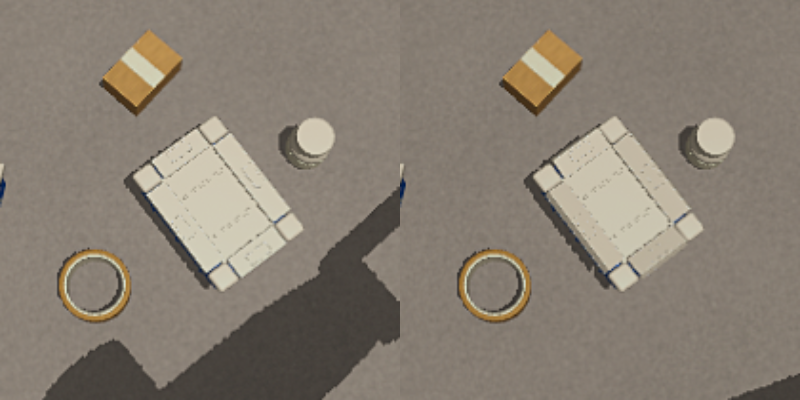

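In both views (after on the left, before on the right) all four rims lie level with the corners. The box, tape roll, jar and carton are where they were.

```bash
python3 -c "from plant import robot; print(robot.close_job())"
```

```text
the job is handed in; nothing more can be done
None
```

All four rim sections of the right-most blue box are clicked shut, and the job is handed in at about 15.4 s on the robot's clock. I pressed each thumb pad with the shut fingertips in the order far, left, near, right, then moved the hand clear.

- **Rims shut:** the top camera shows the pads at 88.5–89.0 mm, down from 96–97 mm and level with the corners. The scene camera agrees to about 2–3 mm, allowing for its slight upward bias.
- **Nothing shifted:** the box centre and angle match the start to within 1 mm and 0.5°. The tape roll, jar and carton look unmoved in the before-and-after pictures.
- **Pressing force:** after each press, the reading before I lifted was about 14 N on far and right. Left and near read about 53 N and 48 N downward, with about 25 N and 23 N sideways. That was firmer than needed, but well under the 120 N wrist limit.
- **Failed check:** the mid-job top picture was mostly blocked by the arm, so left, near and right were only confirmed in the final pictures.

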